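# Tidy the kitchen shelf: jars to the rack, garlic to the saucer, cinnamon to the dish

## Robot

A 7-joint arm with a two-finger parallel gripper is mounted at the origin on the work surface. World frame = base frame: x ahead of the robot, y to its left, z up, the work surface at z = 0. Lengths are in m, angles in rad, forces in N, time in s.
With the tool pointing down it reaches from about 0.35 to 0.9 m from the base axis. Payload 8.1 kg.
Tool frame: the origin (TCP) lies where the fingers leave the gripper's body, on its centre line; the fingertips stand 66 mm ahead of it and the grasp point (between the pads) lies 47 mm ahead of it (arm.tip_reach is the distance from the TCP to the fingertips, in m); z points along the fingers, y is the direction in which the jaws open and shut (so a half turn about z gives the same grasp; the last joint's range is limited). The gripper opens to 92 mm and grips with 3 to 60 N. Pads are 19 mm wide; open, the fingers measure 130 mm over their backs; the gripper's body (75 mm by 190 mm) begins 47 mm behind the grasp point.
Start: joints at [1.104, 0.434, 0.025, 1.573, -0.012, 1.134, -0.075], TCP at [0.222, -0.584, 0.292] pointing down, gripper open.
Joint ranges: [-2.62, 2.62], [-0.44, 2.09], [-1.27, 1.32], [0.08, 2.57], [-1.32, 4.46], [0.12, 2], [-2.74, 2.74]. Speed limits (rad/s): [2.22, 2.22, 3.01, 3.01, 3.14, 3.14, 3.14].

## Interface

Orientations are given as a rotation vector (axis times angle).
In Python, from cell import arm gives the robot as it stands.
- The arm moves only by the tool carry_out, never from a script. Its argument "plan" is a list of rows, each a list of 5 numbers: the shift along the world's x, y, z in cm, then the turn about the world's z in rad, then the finger opening in cm, from 0 to 9.18. In form: [[tx, ty, tz, spin, fingers], ...]. A call has 1 to 20 rows; each row is the pose to reach, as a shift and turn from the pose measured when the call began; what a row does not reach only later rows make up. A row lasts 1/10 s, in which the tool goes at most 50 mm and 8.59 degrees, less where a joint would pass 70% of its speed; a pose out of reach is approached as far as the arm can. A call with a gripper value outside its range is refused whole. The fingers move at their own pace and stop on an object; "squeeze" is the grip in N (left out, the last holds). Time passes only in rows, so rows that repeat a pose let the fingers close. It gives the time, the measured TCP pose, the force and the opening at its end, in the units of the state.
- arm.observe(): the state, without advancing time (a new reading comes with each control period).
- arm.get_image(name): name is "scene" or "side" or "wrist"; returns (picture, depth): 420x560x3 uint8, red, green, blue; 420x560 float32, m along the optical axis (not along the pixel's ray), 0 where there is no reading.
- arm.get_calibration(name): a dict with "intrinsics" (3x3 intrinsics, pixels), "D" ([k1, k2, p1, p2, k3] as OpenCV has them; the pictures are not rectified), "rvec" (rotation vector, rad) and "tvec" (3), from world to camera coordinates, as OpenCV has them; the wrist camera has in their place "tool_from_camera" (4x4, takes a point from camera to tool coordinates, whose origin is the TCP and whose axes are the flange's). Camera axes: x right, y down, z forward; pixel columns grow to the right and rows downward; lengths in m; the calibration is good to about 2 mm. A picture is of the moment at which its call begins: read the wrist's pose just before it. get_calibration takes no time and is no camera call.
- arm.sign_off(): hands the job in, once; it reports no verdict.
The state is a dict: "clock": time; "joints": joint angles; "dq": joint speeds; "joint_efforts": joint torques, N m; "position": TCP position; "ee_rot": TCP orientation; "force": force on the tool from outside, world axes, zero at the start; "ft_torque": the same for the moment, N m; "width": opening from 0.0 (shut) to 1.0 (fully open).
Only numpy, scipy, OpenCV 4.12 (cv2) and the standard library are available. Lean on these libraries where they do the work, as an engineer would, in place of code of your own. Each camera call takes 0.05 s, during which the arm holds its last target. There are 200 camera calls.

## Task

Sort the things left out on the shelf into their places: stand the two loose small red-capped glass jars upright in the two empty bays of the wooden rack, put both garlic bulbs side by side in the terracotta saucer and lay the cinnamon quill flat on the floor of the blue dish. Set the glass jars down gently without dropping them, leave the jar that is already in the rack standing in its bay, and do not knock over any of these jars or the salt shaker.

Things in the scene. Friction and masses are not known exactly. Their poses are not given: they have to be found in the camera images.
- jar_a_center (a point): small glass spice jar with a red twist cap (a dry spice inside), upright, loose; 44 mm diameter, 86 mm tall, about 0.15 kg. This point is on its axis, half-way up (43 mm above its underside); z up along the jar. One of the two jars to put away; it starts on the open shelf. The four bigger jars (68 mm diameter, 118 mm tall) at the far edge are not concerned.
- jar_b_center (a point): small glass spice jar with a red twist cap (a dry spice inside), upright, loose; 44 mm diameter, 86 mm tall, about 0.15 kg. This point is on its axis, half-way up (43 mm above its underside); z up along the jar. The other jar to put away; it starts on the open shelf.
- jar_home_center (a point): small glass spice jar with a red twist cap (a dry spice inside), upright, loose; 44 mm diameter, 86 mm tall, about 0.15 kg. This point is on its axis, half-way up (43 mm above its underside); z up along the jar. Already at home in the +y end bay of the rack; it stays there.
- garlic_a_center (a point): a whole dry garlic bulb, cream coloured, loose; 46 mm diameter at its widest (15 mm up), 44 mm tall with its short neck, flat root end down, about 60 g. This point is on its axis, 22 mm above its underside; z up out of the neck
- garlic_b_center (a point): a second garlic bulb just like the first; the two are interchangeable
- cinnamon_center (a point): a brown cinnamon quill (two rolls of bark side by side), lying flat, loose; 96 mm long along its x, 30 mm wide along its y, 16 mm thick, about 14 g. This point is its middle, 8 mm above its underside; z up
- rack_floor (a point): long narrow wooden jar rack, fixed to the shelf, 78 mm (its x) by 218 mm (its y), 25 mm high with 8 mm walls and an 8 mm floor, divided by two 8 mm partitions (2 to 3 mm lower than the walls) into three bays in a row along its y. This point is the middle of the middle bay's floor, 8 mm above the shelf. The bays are 62 mm square inside, centred at y = -70, 0 and +70 mm from this point; the one at +70 mm holds a jar, those at 0 and -70 mm are empty
- saucer: round shallow terracotta saucer, fixed; 154 mm over the rim, rim 18 mm high with a 5 mm wall, flat inner floor of about 125 mm diameter 6 mm above the shelf. Origin at the centre of its underside, on the shelf; z up
- dish: square shallow blue ceramic dish, fixed; 142 mm (its x) by 136 mm (its y) outside, 16 mm high, walls 7 mm, so 128 by 122 mm inside; inner floor 7 mm above the shelf. Origin at the centre of its underside, on the shelf; z up
- salt_center (a point): a salt shaker, white ceramic with a steel top, loose bystander; 38 mm diameter, 68 mm tall, about 0.12 kg. This point is on its axis, half-way up (34 mm)
There are look-alikes about, which are no part of the job. Leave any purple look-alike of the part that bears jar_a_center alone.

How it is judged:
At the end, for the whole second after the job is handed in: All three small jars upright (7 deg) on the rack's bay floors, the third in its own bay, within 14 mm of the rack's centre line; both garlic centres within 52 mm of the saucer's centre, not stacked (under 45 mm up); quill flat (4.5 deg) on the dish floor, inside; all released, at rest (z of jar_a_center in the frame of rack_floor between 0.035 and 0.05 m and x of jar_a_center in the frame of rack_floor between -0.014 and 0.014 m and angle between each of jar_a_center, jar_b_center, jar_home_center's own z axis and vertical below 0.12 rad and y of jar_a_center in the frame of rack_floor between -0.084 and 0.014 m and z of jar_b_center in the frame of rack_floor between 0.035 and 0.05 m and x of jar_b_center in the frame of rack_floor between -0.014 and 0.014 m and y of jar_b_center in the frame of rack_floor between -0.084 and 0.014 m and z of jar_home_center in the frame of rack_floor between 0.035 and 0.05 m and x of jar_home_center in the frame of rack_floor between -0.014 and 0.014 m and y of jar_home_center in the frame of rack_floor between 0.056 and 0.084 m and horizontal distance between each of garlic_a_center, garlic_b_center and saucer below 0.052 m and z of garlic_a_center in the frame of saucer between 0.01 and 0.045 m and z of garlic_b_center in the frame of saucer between 0.01 and 0.045 m and x of cinnamon_center in the frame of dish between -0.058 and 0.058 m and y of cinnamon_center in the frame of dish between -0.055 and 0.055 m and z of cinnamon_center in the frame of dish below 0.02 m and angle between cinnamon_center's own x axis and vertical between 1.49 and 1.65 rad and linear speed of each of jar_a, jar_b, garlic_a, garlic_b, cinnamon, jar_home below 0.02 m/s); the robot touches nothing.
It fails at once if a jar or the salt shaker is knocked over (tilted more than 45 degrees) (angle between any of jar_a_center, jar_b_center, jar_home_center, salt_center's own z axis and vertical above 0.8 rad).
It fails at once if a glass jar is let fall (it drops freely more than about 2 cm) ((linear speed of jar_a above 0.6 m/s and contact force between the fingers and jar_a below 0.2 N) or (linear speed of jar_b above 0.6 m/s and contact force between the fingers and jar_b below 0.2 N)).
It also fails if it takes over 131 s, if anything falls off the work surface, if the arm or the gripper's body presses on something with over 40 N, if the wrist force passes 120 N, or if a joint passes its speed limit or range.

## Working session

There is one attempt and no reset: what is moved stays moved. The work goes in short steps, Python scripts to look and compute and a tool call to move; the robot and the scene stay as the last step left them, time stands still between calls to the robot, and variables do not carry over. Pictures are saved under pics/ and viewed, about 12 in all and at most 16, crops included, and the job is handed in when it is done.

Besides the shell and the picture viewer there is one more tool, called by a JSON object that holds its "fn" and its "kwargs". carry_out: Moves the arm, as the interface text tells. Its arguments: {"type":"object","properties":{"plan":{"type":"array"},"squeeze":{"type":"number"}},"required":["plan"]}

```bash
mkdir -p pics; cat > h.py <<'E'
import numpy as np, cv2
from cell import arm
def grab(n,tag):
    s=arm.observe(); p,d=arm.get_image(n); np.savez(f'pics/{tag}.npz',p=p,d=d,pos=s['position'],rot=s['ee_rot'])
    cv2.imwrite(f'pics/{tag}.png',p[:,:,::-1]); return p,d,s
def c2w(n,s=None):
    c=arm.get_calibration(n)
    if n=='wrist':
        T=np.eye(4);T[:3,:3]=cv2.Rodrigues(np.array(s['ee_rot'],float))[0];T[:3,3]=s['position'];return T@np.array(c['tool_from_camera'])
    R=cv2.Rodrigues(np.array(c['rvec'],float))[0];T=np.eye(4);T[:3,:3]=R.T;T[:3,3]=-R.T@np.array(c['tvec']).ravel();return T
def cloud(n,d,s=None):
    c=arm.get_calibration(n);T=c2w(n,s);h,w=d.shape
    u,v=np.meshgrid(np.arange(w),np.arange(h))
    q=cv2.undistortPoints(np.stack([u,v],-1).reshape(-1,1,2).astype(float),np.array(c['intrinsics']),np.array(c['D'])).reshape(h,w,2)
    P=np.dstack([q*d[...,None],d]); W=P@T[:3,:3].T+T[:3,3]; W[d==0]=np.nan; return W
E
python3 - <<'E'
from h import *
for n in ['scene','side','wrist']:
    p,d,s=grab(n,n+'0')
    print(n,c2w(n,s)[:3].round(3).tolist(),arm.get_calibration(n)['intrinsics'])
print(s)
E
```

```text
scene [[0.22, 0.741, -0.635, 1.003], [0.975, -0.154, 0.158, -0.108], [0.019, -0.654, -0.756, 0.699]] [[401.81960075   0.         274.58760028]
 [  0.         401.81960075 215.72677649]
 [  0.           0.           1.        ]]
side [[0.69, -0.393, 0.608, -0.021], [-0.724, -0.347, 0.597, -0.489], [-0.024, -0.852, -0.524, 0.511]] [[417.93863311   0.         281.74420385]
 [  0.         417.93863311 212.24955704]
 [  0.           0.           1.        ]]
wrist [[0.356, -0.9, -0.253, 0.29], [-0.935, -0.343, -0.096, -0.558], [-0.001, 0.271, -0.963, 0.384]] [[320.40410313   0.         276.00520876]
 [  0.         320.40410313 211.7412822 ]
 [  0.           0.           1.        ]]
{'clock': 0.1, 'joints': array([ 1.10439718,  0.43514671,  0.0249713 ,  1.57398231, -0.01162772,
        1.13398904, -0.07509479]), 'dq': array([-3.23193056e-07, -1.81027626e-03, -1.05568444e-03, -2.36773698e-03,
       -1.60113759e-03,  6.73848158e-04, -1.62187815e-03]), 'joint_efforts': array([ 4.49457817e-03, -6.69128823e+01,  9.88837704e-01, -3.15141821e+01,
       -6.03288668e-02,  3.74466938e-02,  2.34644602e-05]), 'position': array([ 0.22223395, -0.58377675,  0.29153665]), 'ee_rot': array([-3.08846921e+00, -5.67952912e-01,  5.45405537e-04]), 'force': array([ 0.82355873, -0.00317836, -0.12276056]), 'ft_torque': array([ 0.01419964,  0.02120298, -0.00057161]), 'width': 0.998580755871531}
```

View pics/scene0.png

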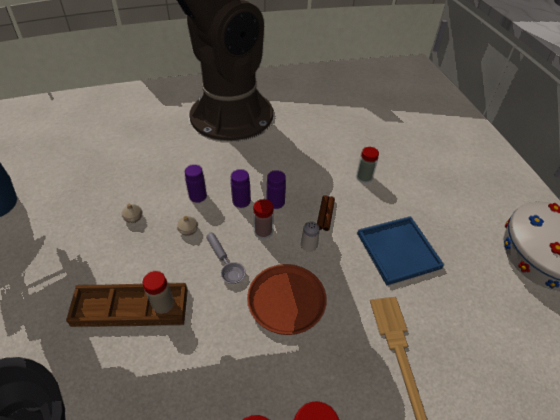

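View pics/side0.png

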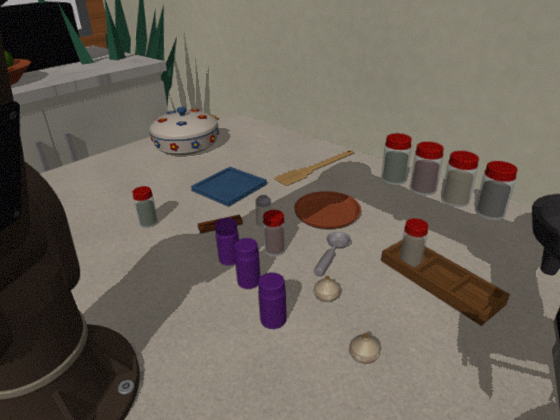

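Scene: the rack is at about (128,303) with the home jar at (158,290). The loose red-capped jars are at (264,217) and (369,163), garlic at (131,212) and (187,225), the quill at (326,212), and salt at (310,236). The saucer is at (287,298), the dish at (400,249), and purple look-alikes stand at (195,183), (240,188) and (276,189).

```bash
python3 - <<'E'
from h import *
Ws=[];Cs=[]
for n in ['scene','side']:
    z=np.load(f'pics/{n}0.npz'); W=cloud(n,z['d']); 
    if n=='scene': Wsc=W; psc=z['p']
    Ws.append(W.reshape(-1,3));Cs.append(z['p'].reshape(-1,3))
    m=(abs(W[...,2])<.004); print(n,'table z med',np.nanmedian(W[...,2][abs(W[...,2])<.02]))
for (u,v) in [(264,206),(369,153),(155,280),(131,212),(187,225),(326,212),(310,228),(287,298),(400,249),(240,174),(195,170),(276,176),(225,255),(300,250)]:
    print((u,v),Wsc[v,u].round(3))
# top-down map, 2mm/px: x up .25-.85, y -.6..0.6 
W=np.vstack(Ws);C=np.vstack(Cs);o=np.argsort(W[:,2]);W=W[o];C=C[o]
k=(W[:,0]>.2)&(W[:,0]<.8)&(W[:,1]>-.55)&(W[:,1]<.25)&(W[:,2]<.3);W=W[k];C=C[k]
im=np.zeros((600,800,3),np.uint8)
r=((.8-W[:,0])*1000).astype(int);c=((.25-W[:,1])*1000).astype(int)
for dr in(-1,0,1):
  for dc in(-1,0,1): im[np.clip(r+dr,0,599),np.clip(c+dc,0,799)]=C[:,::-1]
for x in range(0,800,100): cv2.line(im,(x+50,0),(x+50,599),(255,255,0),1); 
for y in range(0,600,100): cv2.line(im,(0,y),(799,y),(255,255,0),1)
cv2.imwrite('pics/top.png',im)
E
```

```text
scene table z med -0.001364456848167661
side table z med 0.0007084113352190391
(264, 206) [0.457 0.005 0.085]
(369, 153) [0.342 0.283 0.086]
(155, 280) [ 0.597 -0.22   0.093]
(131, 212) [ 0.366 -0.279  0.031]
(187, 225) [ 0.43  -0.159  0.032]
(326, 212) [0.439 0.153 0.012]
(310, 228) [0.517 0.088 0.064]
(287, 298) [0.633 0.014 0.006]
(400, 249) [0.57  0.282 0.007]
(240, 174) [ 0.353 -0.028  0.085]
(195, 170) [ 0.32  -0.125  0.086]
(276, 176) [0.375 0.049 0.085]
(225, 255) [ 0.512 -0.089  0.014]
(300, 250) [ 0.521  0.071 -0.002]
```

View pics/top.png

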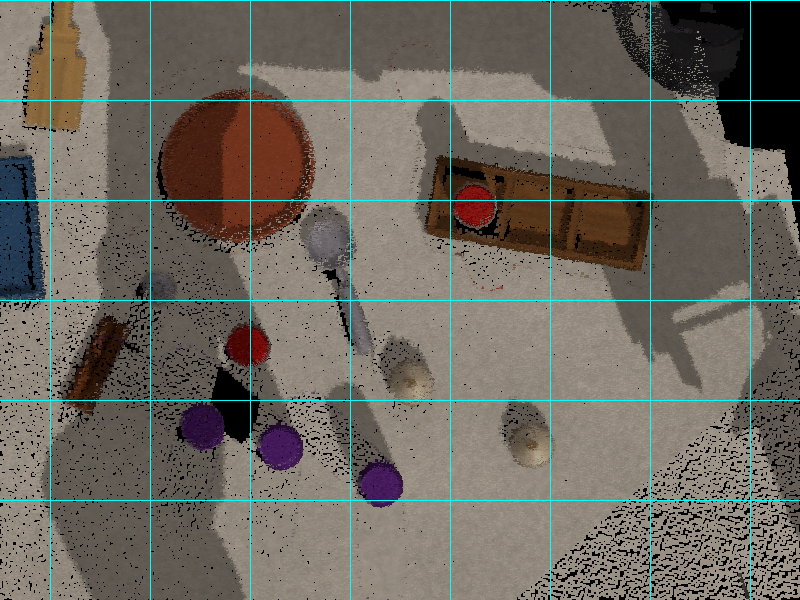

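The top-down map (1 mm/px) shows everything cleanly; now for exact fits.

```bash
cat > fit.py <<'E'
from h import *
def circ(p): # min enclosing
    return cv2.minEnclosingCircle((p*1000).astype(np.float32))
def run(n,W,p):
    p=p.astype(int);h=W[...,2];x=W[...,0];y=W[...,1]
    hsv=cv2.cvtColor(p.astype(np.uint8),cv2.COLOR_RGB2HSV)
    H,S=hsv[...,0].astype(int),hsv[...,1]
    def sel(cx,cy,r,zl,zh,extra=True): return (np.hypot(x-cx,y-cy)<r)&(h>zl)&(h<zh)&extra
    for name,cx,cy,zl,zh in [('jarA',.455,.003,.078,.1),('jarB',.34,.283,.078,.1),('home',.595,-.224,.086,.11),('purp1',.375,.047,.078,.1),('purp2',.352,-.03,.078,.1),('purp3',.316,-.13,.078,.1),('salt',.514,.092,.055,.08)]:
        m=sel(cx,cy,.04,zl,zh)
        if m.sum()<10: continue
        q=W[m]; print(n,name,m.sum(),'minenc',np.round(circ(q[:,:2]),1)[0] if 0 else [round(v,1) for v in circ(q[:,:2])[0]],round(circ(q[:,:2])[1],1),'med',np.median(q,0).round(3),'zmax',np.percentile(q[:,2],95).round(3))
    for name,cx,cy,r,zl,zh in [('gA',.42,-.16,.04,.006,.06),('gB',.36,-.28,.04,.006,.06),('quill',.435,.155,.065,.006,.03)]:
        m=sel(cx,cy,r,zl,zh)
        if m.sum()<10: continue
        q=W[m]; R=cv2.minAreaRect((q[:,:2]*1000).astype(np.float32)); print(n,name,m.sum(),'rect',np.round(R[0],1),np.round(R[1],1),round(R[2],1),'zmax',np.percentile(q[:,2],98).round(3), 'top',W[m&(h>np.percentile(q[:,2],97))].mean(0).round(3))
    for name,cx,cy,r,zl,zh in [('rack',.59,-.29,.13,.012,.035),('saucer',.633,.012,.09,.012,.03),('dish',.57,.29,.12,.009,.025)]:
        m=sel(cx,cy,r,zl,zh, (H>95)&(H<125) if name=='dish' else True)
        if m.sum()<10: continue
        q=W[m]; R=cv2.minAreaRect((q[:,:2]*1000).astype(np.float32)); print(n,name,m.sum(),'rect',np.round(R[0],1),np.round(R[1],1),round(R[2],1),'zmax',np.percentile(q[:,2],95).round(3),circ(q[:,:2]))
E
python3 - <<'E'
from fit import *
for n in ['scene','side']:
    z=np.load(f'pics/{n}0.npz'); run(n,cloud(n,z['d']),z['p'])
E
```

```text
scene jarA 253 minenc [454.3, 3.1] 20.6 med [0.457 0.003 0.084] zmax 0.086
scene jarB 171 minenc [335.9, 288.4] 21.0 med [0.338 0.287 0.084] zmax 0.086
scene home 364 minenc [596.0, -223.0] 20.5 med [ 0.598 -0.223  0.092] zmax 0.094
scene purp1 217 minenc [373.8, 49.3] 20.7 med [0.377 0.048 0.084] zmax 0.086
scene purp2 212 minenc [353.2, -29.6] 21.0 med [ 0.357 -0.03   0.085] zmax 0.087
scene purp3 184 minenc [317.3, -129.0] 19.6 med [ 0.321 -0.129  0.084] zmax 0.086
scene salt 167 minenc [513.7, 92.5] 17.0 med [0.517 0.09  0.064] zmax 0.067
scene gA 299 rect [ 420.1 -158.9] [38.4 42.7] 34.3 zmax 0.043 top [ 0.418 -0.16   0.044]
scene gB 317 rect [ 358.3 -280.3] [39.4 47.2] 15.6 zmax 0.044 top [ 0.356 -0.281  0.045]
scene quill 425 rect [434.6 154.1] [ 30.3 100. ] 64.2 zmax 0.017 top [0.427 0.159 0.017]
scene rack 2023 rect [ 587.5 -288.8] [219.   80.5] 80.3 zmax 0.026 ((586.80224609375, -288.63543701171875), 115.15214538574219)
scene saucer 703 rect [634.5  12. ] [151.4 152.6] 32.4 zmax 0.018 ((634.6140747070312, 11.855901718139648), 77.26648712158203)
scene dish 831 rect [567.7 28
[... 575 characters left out ...]
29 minenc [511.0, 89.6] 16.3 med [0.507 0.086 0.064] zmax 0.069
side gA 498 rect [ 413.5 -163.9] [35.2 45.3] 45.3 zmax 0.045 top [ 0.417 -0.16   0.045]
side gB 709 rect [ 352.4 -283.1] [39.1 44.4] 23.7 zmax 0.045 top [ 0.355 -0.282  0.045]
side quill 261 rect [434.5 152.3] [31.3 96.8] 65.3 zmax 0.017 top [0.441 0.149 0.017]
side rack 2572 rect [ 587.4 -289.8] [218.   81.9] 80.2 zmax 0.027 ((585.481201171875, -289.35296630859375), 114.3460464477539)
side saucer 502 rect [635.1  10.9] [151.7 151.7] 30.0 zmax 0.019 ((635.2545166015625, 11.018594741821289), 77.25924682617188)
side dish 625 rect [567.5 279.5] [144.8 138.7] 4.8 zmax 0.018 ((566.4564208984375, 278.6428527832031), 96.03107452392578)
```

{"fn": "carry_out", "kwargs": {"plan": [[23.2,58.7,-4.2,0,7.5],[23.2,58.7,-4.2,0,7.5],[23.2,58.7,-4.2,0,7.5],[23.2,58.7,-4.2,0,7.5],[23.2,58.7,-4.2,0,7.5],[23.2,58.7,-4.2,0,7.5],[23.2,58.7,-4.2,0,7.5],[23.2,58.7,-4.2,0,7.5],[23.2,58.7,-4.2,0,7.5],[23.2,58.7,-4.2,0,7.5],[23.2,58.7,-4.2,0,7.5],[23.2,58.7,-4.2,0,7.5],[23.2,58.7,-4.2,0,7.5],[23.2,58.7,-4.2,0,7.5],[23.2,58.7,-4.2,0,7.5],[23.2,58.7,-4.2,0,7.5],[23.2,58.7,-4.2,0,7.5],[23.2,58.7,-4.2,0,7.5]], "squeeze": 15}}

```text
clock: 1.95
position: [0.454, 0.0021, 0.2497]
ee_rot: [-3.09, -0.565, 0.001]
force: [-0.5, 0.1, 0.5]
width: 0.819
```

```bash
python3 - <<'E'
from fit import *
p,d,s=grab('wrist','w1'); W=cloud('wrist',d,s); run('wrist',W,p)
z=np.load('pics/scene0.npz');W=cloud('scene',z['d']);m=(W[...,0]>.5)&(W[...,1]<-.36)&(W[...,2]>.03)&(W[...,1]>-.6)
print('pan?',np.nanpercentile(W[m],[0,50,100],axis=0).round(3))
E
```

```text
wrist jarA 1793 minenc [454.2, 2.9] 20.7 med [0.456 0.003 0.086] zmax 0.087
wrist purp1 236 minenc [383.7, 37.2] 13.1 med [0.385 0.036 0.086] zmax 0.087
wrist purp2 1050 minenc [353.5, -29.4] 20.0 med [ 0.352 -0.031  0.086] zmax 0.087
wrist salt 1225 minenc [511.6, 91.8] 16.5 med [0.512 0.09  0.066] zmax 0.069
wrist gA 204 rect [ 435.  -150.5] [15.7 14.2] 70.3 zmax 0.033 top [ 0.428 -0.155  0.034]
wrist quill 2715 rect [435.3 152.9] [30.5 97.2] 64.6 zmax 0.017 top [0.438 0.151 0.017]
wrist rack 3526 rect [ 593.8 -246.5] [134.5  78.9] 80.1 zmax 0.029 ((593.2478637695312, -247.0424041748047), 76.64049530029297)
wrist saucer 2058 rect [604.8  -1.1] [ 86.6 152.4] 22.1 zmax 0.019 ((634.2213134765625, 10.912522315979004), 76.41551971435547)
wrist dish 1538 rect [533.3 265.9] [ 71.4 116.2] 5.3 zmax 0.017 ((534.3027954101562, 261.6507263183594), 63.33644485473633)
pan? [[ 0.701 -0.493  0.031]
 [ 0.746 -0.432  0.075]
 [ 0.812 -0.362  0.107]]
```

View pics/w1.png

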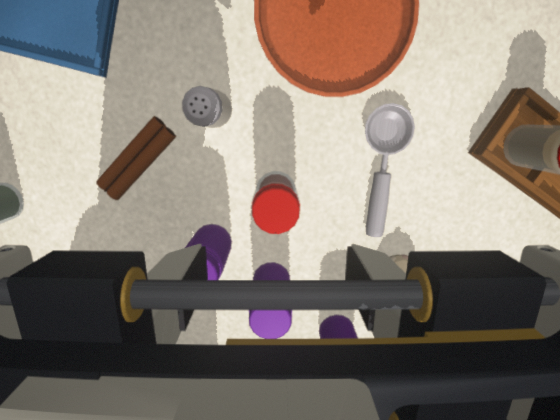

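The wrist view shows jar A's cap at (276,208) between the jaws, with the neighbours clear of the fingers. It agrees with the two fixed cameras within 1 mm, so I'm descending and gripping.

{"fn": "carry_out", "kwargs": {"plan": [[0,0.1,-5,0,7.5],[0,0.1,-9,0,7.5],[0,0.1,-12,0,7.5],[0,0.1,-14,0,7.5],[0,0.1,-15,0,7.5],[0,0.1,-15,0,7.5],[0,0.1,-15,0,3.5],[0,0.1,-15,0,3.5],[0,0.1,-15,0,3.5],[0,0.1,-15,0,3.5],[0,0.1,-15,0,3.5],[0,0.1,-15,0,3.5],[0,0.1,-14,0,3.5],[0,0.1,-12,0,3.5],[0,0.1,-8,0,3.5],[0,0.1,-4,0,3.5],[0,0.1,0,0,3.5],[0,0.1,0,0,3.5]], "squeeze": 15}}

```text
clock: 3.8
position: [0.4563, 0.0039, 0.255]
ee_rot: [3.09, 0.566, 0.013]
force: [0.8, 0.6, -1.8]
width: 0.474
```

{"fn": "carry_out", "kwargs": {"plan": [[11.9,-36.2,0,1.04,3.5],[11.9,-36.2,0,1.04,3.5],[11.9,-36.2,0,1.04,3.5],[11.9,-36.2,0,1.04,3.5],[11.9,-36.2,0,1.04,3.5],[11.9,-36.2,0,1.04,3.5],[11.9,-36.2,0,1.04,3.5],[11.9,-36.2,0,1.04,3.5],[11.9,-36.2,0,1.04,3.5],[11.9,-36.2,0,1.04,3.5],[11.9,-36.2,0,1.04,3.5],[11.9,-36.2,0,1.04,3.5],[11.9,-36.2,0,1.04,3.5],[11.9,-36.2,0,1.04,3.5]]}}

```text
clock: 5.2
position: [0.5754, -0.3574, 0.2553]
ee_rot: [-2.397, -2.025, -0.011]
force: [-0.2, 0.7, -0.2]
width: 0.475
```

```bash
python3 - <<'E'
from fit import *
s=arm.observe();R=cv2.Rodrigues(np.array(s['ee_rot']))[0];print(s['position'],'jaw deg',np.degrees(np.arctan2(R[1,1],R[0,1])),'tilt',np.degrees(np.arccos(-R[2,2])),s['width'],s['force'])
p,d,s=grab('scene','s2')
W=cloud('scene',d);m=(np.hypot(W[...,0]-.576,W[...,1]+.358)<.06)&(W[...,2]>.1)
H=cv2.cvtColor(p,cv2.COLOR_RGB2HSV); r=m&((H[...,0]<6)|(H[...,0]>174))&(H[...,1]>150)
print(r.sum(),W[r].mean(0).round(3) if r.any() else '')
cv2.imwrite('pics/s2c.png',cv2.resize(p[200:360,20:220,::-1],None,fx=3,fy=3))
E
```

```text
[ 0.57538714 -0.35737271  0.2553326 ] jaw deg -9.60265738822397 tilt 0.4644459899331282 0.47492230752736453 [-0.20137728  0.72186181 -0.23634156]
145 [ 0.578 -0.341  0.24 ]
```

View pics/s2c.png

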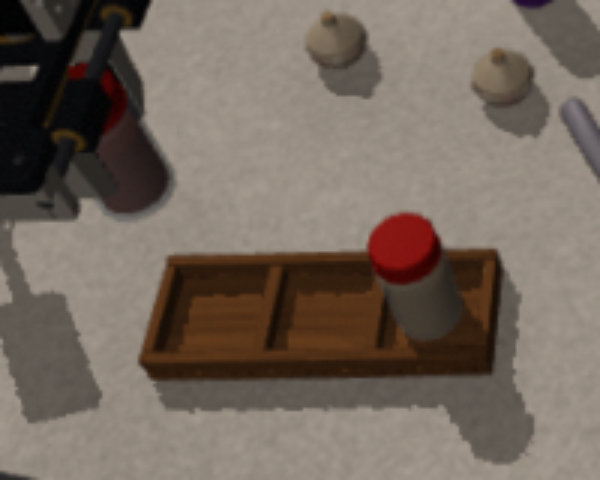

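The jar hangs upright in the jaws (crop ~(130,140)) and the end bay at (215,300) is empty. Lowering in two stages.

{"fn": "carry_out", "kwargs": {"plan": [[0,-0.1,-4,0,3.5],[0,-0.1,-8,0,3.5],[0,-0.1,-11,0,3.5],[0,-0.1,-13,0,3.5],[0,-0.1,-14,0,3.5],[0,-0.1,-14.4,0,3.5],[0,-0.1,-14.4,0,3.5],[0,-0.1,-14.4,0,3.5],[0,-0.1,-14.4,0,3.5]]}}

```text
clock: 6.15
position: [0.576, -0.3589, 0.1126]
ee_rot: [-2.399, -2.026, -0.012]
force: [0.6, -0.4, -1.5]
width: 0.474
```

```bash
python3 - <<'E'
from fit import *
p,d,s=grab('side','d2')
print(s['position'],s['force'])
cv2.imwrite('pics/d2c.png',cv2.resize(p[190:330,360:560,::-1],None,fx=4,fy=4))
E
```

```text
[ 0.57597728 -0.35887653  0.1125907 ] [ 0.59406488 -0.37922776 -1.53378351]
```

View pics/d2c.png

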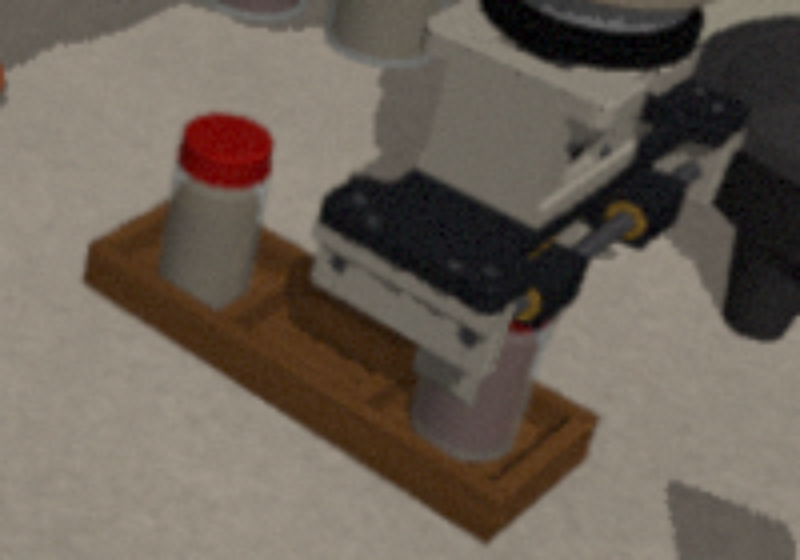

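Jar A is inside the end bay, bottom at about (465,440) in the crop, just above the floor. Easing it down now.

{"fn": "carry_out", "kwargs": {"plan": [[0,0,-0.2,0,3.5],[0,0,-0.3,0,3.5],[0,0,-0.4,0,3.5],[0,0,-0.45,0,3.5],[0,0,-0.5,0,3.5],[0,0,-0.5,0,3.5],[0,0,-0.5,0,3.5]]}}

```text
clock: 6.9
position: [0.576, -0.3588, 0.1084]
ee_rot: [-2.399, -2.026, -0.012]
force: [-2.6, 1.0, 7.8]
width: 0.474
```

Contact at 7.8 N, z as predicted. Releasing and retreating.

{"fn": "carry_out", "kwargs": {"plan": [[0,0,0,0,5],[0,0,0,0,6],[0,0,0,0,7],[0,0,0,0,7],[0,0,2,0,7],[0,0,5,0,7],[0,0,9,0,7],[0,0,14,0,7],[0,0,14,0,7],[0,0,14,0,7]]}}

```text
clock: 7.9
position: [0.5765, -0.359, 0.2499]
ee_rot: [2.399, 2.026, 0.014]
force: [-0.5, 0.9, -0.9]
width: 0.764
```

```bash
python3 - <<'E'
from fit import *
for n in ['scene','side']:
    p,d,s=grab(n,'s3'+n); W=cloud(n,d)
    H=cv2.cvtColor(p,cv2.COLOR_RGB2HSV); r=(np.hypot(W[...,0]-.576,W[...,1]+.358)<.05)&(W[...,2]<.12)&(W[...,2]>.086)
    print(r.sum(),circ(W[r][:,:2]),np.nanpercentile(W[r][:,2],[5,50,95]))
print(s['position'])
E
```

```text
372 ((576.062744140625, -357.8493347167969), 21.40214729309082) [0.0887577  0.09219473 0.09411842]
399 ((575.4170532226562, -358.23980712890625), 20.969099044799805) [0.08758239 0.09398829 0.09526957]
[ 0.57572168 -0.35880883  0.24815548]
```

{"fn": "carry_out", "kwargs": {"plan": [[-24,64.6,0.2,0,7.5],[-24,64.6,0.2,0,7.5],[-24,64.6,0.2,0,7.5],[-24,64.6,0.2,0,7.5],[-24,64.6,0.2,0,7.5],[-24,64.6,0.2,0,7.5],[-24,64.6,0.2,0,7.5],[-24,64.6,0.2,0,7.5],[-24,64.6,0.2,0,7.5],[-24,64.6,0.2,0,7.5],[-24,64.6,0.2,0,7.5],[-24,64.6,0.2,0,7.5],[-24,64.6,0.2,0,7.5],[-24,64.6,0.2,0,7.5],[-24,64.6,0.2,0,7.5],[-24,64.6,0.2,0,7.5],[-24,64.6,0.2,0,7.5],[-24,64.6,0.2,0,7.5],[-24,64.6,0.2,0,7.5]]}}

```text
clock: 9.9
position: [0.3359, 0.2862, 0.249]
ee_rot: [-2.4, -2.023, -0.01]
force: [-0.4, 0.0, -0.4]
width: 0.819
```

```bash
python3 - <<'E'
from fit import *
p,d,s=grab('wrist','w4'); print(s['position'],s['ee_rot']); W=cloud('wrist',d,s); run('wrist',W,p)
E
```

```text
[0.33590472 0.28619021 0.24898089] [-2.4001955  -2.02287537 -0.01011944]
wrist jarB 1806 minenc [335.0, 289.7] 20.3 med [0.335 0.291 0.086] zmax 0.087
wrist quill 36 rect [395.1 180.8] [14.2  2.1] 66.7 zmax 0.016 top [0.395 0.181 0.017]
wrist dish 4364 rect [567.5 280.2] [143.8 136.8] 5.1 zmax 0.017 ((567.6520385742188, 280.384765625), 97.00647735595703)
```

{"fn": "carry_out", "kwargs": {"plan": [[0,0.2,-5,0,7.5],[0,0.2,-9,0,7.5],[0,0.2,-12,0,7.5],[0,0.2,-14,0,7.5],[0,0.2,-15,0,7.5],[0,0.2,-15,0,7.5],[0,0.2,-15,0,3.5],[0,0.2,-15,0,3.5],[0,0.2,-15,0,3.5],[0,0.2,-15,0,3.5],[0,0.2,-15,0,3.5],[0,0.2,-15,0,3.5]]}}

```text
clock: 11.15
position: [0.336, 0.2886, 0.0995]
ee_rot: [-2.4, -2.023, -0.012]
force: [-0.3, -0.3, 6.3]
width: 0.477
```

{"fn": "carry_out", "kwargs": {"plan": [[0,0,1,0,3.5],[0,0,3,0,3.5],[0,0,7,0,3.5],[0,0,11,0,3.5],[0,0,15,0,3.5],[0,0,15,0,3.5],[0,0,15,0,3.5]]}}

```text
clock: 11.85
position: [0.3361, 0.2885, 0.2503]
ee_rot: [-2.401, -2.023, -0.014]
force: [0.1, -0.2, -1.8]
width: 0.476
```

{"fn": "carry_out", "kwargs": {"plan": [[25.1,-57.8,0,0,3.5],[25.1,-57.8,0,0,3.5],[25.1,-57.8,0,0,3.5],[25.1,-57.8,0,0,3.5],[25.1,-57.8,0,0,3.5],[25.1,-57.8,0,0,3.5],[25.1,-57.8,0,0,3.5],[25.1,-57.8,0,0,3.5],[25.1,-57.8,0,0,3.5],[25.1,-57.8,0,0,3.5],[25.1,-57.8,0,0,3.5],[25.1,-57.8,0,0,3.5],[25.1,-57.8,0,0,3.5],[25.1,-57.8,0,0,3.5],[25.1,-57.8,0,0,3.5],[25.1,-57.8,0,0,3.5],[25.1,-57.8,0,0,3.5],[25.1,-57.8,0,0,3.5],[25.1,-57.8,0,0,3.5]]}}

```text
clock: 13.75
position: [0.5871, -0.2889, 0.2506]
ee_rot: [-2.4, -2.024, -0.014]
force: [0.7, 0.7, -1.9]
width: 0.48
```

{"fn": "carry_out", "kwargs": {"plan": [[0,0,-4,0,3.5],[0,0,-7,0,3.5],[0,0,-10,0,3.5],[0,0,-12,0,3.5],[0,0,-13.2,0,3.5],[0,0,-13.8,0,3.5],[0,0,-13.8,0,3.5],[0,0,-13.8,0,3.5]]}}

```text
clock: 14.55
position: [0.5878, -0.289, 0.1137]
ee_rot: [-2.401, -2.025, -0.016]
force: [0.2, -0.1, -2.3]
width: 0.474
```

{"fn": "carry_out", "kwargs": {"plan": [[0,0,-0.2,0,3.5],[0,0,-0.3,0,3.5],[0,0,-0.4,0,3.5],[0,0,-0.45,0,3.5],[0,0,-0.5,0,3.5],[0,0,-0.5,0,3.5],[0,0,-0.5,0,3.5]]}}

```text
clock: 15.25
position: [0.5878, -0.289, 0.1087]
ee_rot: [-2.401, -2.025, -0.016]
force: [0.1, 0.4, -1.9]
width: 0.473
```

{"fn": "carry_out", "kwargs": {"plan": [[0,0,-0.1,0,3.5],[0,0,-0.15,0,3.5],[0,0,-0.2,0,3.5],[0,0,-0.2,0,3.5]]}}

```text
clock: 15.65
position: [0.5879, -0.289, 0.1076]
ee_rot: [2.401, 2.025, 0.016]
force: [-3.4, 0.7, 7.5]
width: 0.479
```

Contact again; releasing and rising, then checking the rack.

{"fn": "carry_out", "kwargs": {"plan": [[0,0,0,0,5],[0,0,0,0,6],[0,0,0,0,7],[0,0,0,0,7],[0,0,2,0,7],[0,0,5,0,7],[0,0,9,0,7],[0,0,14,0,7],[0,0,14,0,7],[0,0,14,0,7]]}}

```text
clock: 16.65
position: [0.5885, -0.2892, 0.2491]
ee_rot: [2.399, 2.023, 0.018]
force: [-0.9, -0.4, -0.3]
width: 0.765
```

```bash
python3 - <<'E'
from fit import *
for n in ['scene','side']:
    p,d,s=grab(n,'s5'+n); W=cloud(n,d)
    for c in [(.576,-.358),(.5875,-.289),(.595,-.224)]:
        r=(np.hypot(W[...,0]-c[0],W[...,1]-c[1])<.035)&(W[...,2]<.12)&(W[...,2]>.086)
        print(r.sum(),circ(W[r][:,:2]),np.nanpercentile(W[r][:,2],[5,50,95]))
    run(n,W,p)
print(s['position'])
E
```

```text
357 ((576.7373657226562, -357.5103759765625), 20.861997604370117) [0.0878931  0.09217373 0.09420071]
394 ((588.4345703125, -287.19775390625), 21.10179901123047) [0.08824316 0.09205053 0.09400446]
368 ((595.9728393554688, -223.63720703125), 20.48027992248535) [0.0885083  0.09242288 0.09446546]
scene home 368 minenc [596.0, -223.6] 20.5 med [ 0.598 -0.222  0.092] zmax 0.094
scene purp1 213 minenc [373.9, 49.4] 20.8 med [0.377 0.048 0.085] zmax 0.087
scene purp2 213 minenc [354.3, -29.4] 20.9 med [ 0.357 -0.03   0.084] zmax 0.087
scene purp3 181 minenc [316.7, -129.1] 20.2 med [ 0.32  -0.13   0.084] zmax 0.087
scene salt 167 minenc [513.6, 92.1] 16.5 med [0.517 0.091 0.063] zmax 0.067
scene gA 301 rect [ 421.2 -158.3] [37.2 44.1] 23.2 zmax 0.044 top [ 0.418 -0.16   0.044]
scene gB 317 rect [ 356.9 -280.5] [41.2 45.5] 26.2 zmax 0.043 top [ 0.354 -0.282  0.044]
scene quill 426 rect [435.8 153.3] [30.4 98.1] 64.5 zmax 0.017 top [0.429 0.158 0.017]
scene rack 1900 rect [ 588.2 -288.9] [218.6  78.8] 80.3 zmax 0.03 ((586.9844970703125, -288.8766174316406), 115.423095703125)
scene saucer 699 r
[... 898 characters left out ...]
0.086 0.064] zmax 0.068
side gA 496 rect [ 413.  -164.1] [35.4 45.1] 43.1 zmax 0.044 top [ 0.418 -0.16   0.045]
side gB 711 rect [ 352.3 -283.4] [39.3 43.8] 37.8 zmax 0.045 top [ 0.356 -0.283  0.045]
side quill 260 rect [434.6 152.2] [30.3 96.9] 64.6 zmax 0.017 top [0.429 0.156 0.018]
side rack 2599 rect [ 587.3 -289.5] [218.8  82.7] 79.7 zmax 0.031 ((585.8429565429688, -289.8092346191406), 114.37460327148438)
side saucer 513 rect [634.9  10.7] [152.6 152.3] 68.3 zmax 0.019 ((635.3780517578125, 11.100671768188477), 78.83763122558594)
side dish 611 rect [567.5 279.2] [144.4 138.3] 4.9 zmax 0.017 ((566.1820068359375, 278.56304931640625), 96.11988067626953)
[ 0.58770069 -0.28909018  0.24742355]
```

Rack is good: all three caps are level at 94 mm and within a few mm of the bay centres. Now garlic B.

{"fn": "carry_out", "kwargs": {"plan": [[-23.2,0.7,0,-1.04,7.5],[-23.2,0.7,0,-1.04,7.5],[-23.2,0.7,0,-1.04,7.5],[-23.2,0.7,0,-1.04,7.5],[-23.2,0.7,0,-1.04,7.5],[-23.2,0.7,0,-1.04,7.5],[-23.2,0.7,0,-1.04,7.5],[-23.2,0.7,0,-1.04,7.5],[-23.2,0.7,-4,-1.04,7.5],[-23.2,0.7,-8,-1.04,7.5],[-23.2,0.7,-10,-1.04,7.5],[-23.2,0.7,-10,-1.04,7.5],[-23.2,0.7,-10,-1.04,7.5]], "squeeze": 10}}

```text
clock: 18.05
position: [0.3553, -0.2817, 0.1463]
ee_rot: [3.087, 0.568, 0.012]
force: [0.6, -0.9, 0.3]
width: 0.818
```

{"fn": "carry_out", "kwargs": {"plan": [[0,0,-3,0,7.5],[0,0,-5.5,0,7.5],[0,0,-7,0,7.5],[0,0,-7.5,0,7.5],[0,0,-7.5,0,7.5],[0,0,-7.5,0,3.5],[0,0,-7.5,0,3.5],[0,0,-7.5,0,3.5],[0,0,-7.5,0,3.5],[0,0,-7.5,0,3.5],[0,0,-7.5,0,3.5],[0,0,-7.5,0,3.5]]}}

```text
clock: 19.25
position: [0.3555, -0.2819, 0.0716]
ee_rot: [3.087, 0.568, 0.012]
force: [-0.3, 1.1, 6.2]
width: 0.479
```

{"fn": "carry_out", "kwargs": {"plan": [[0,0,1,0,3.5],[0,0,4,0,3.5],[0,0,8,0,3.5],[0,0,12,0,3.5],[0,0,16,0,3.5],[0,0,16,0,3.5],[0,0,16,0,3.5]]}}

```text
clock: 19.95
position: [0.3555, -0.282, 0.2325]
ee_rot: [3.085, 0.568, 0.014]
force: [-1.0, 0.5, -1.0]
width: 0.478
```

{"fn": "carry_out", "kwargs": {"plan": [[30.4,30.3,0,0,3.5],[30.4,30.3,0,0,3.5],[30.4,30.3,0,0,3.5],[30.4,30.3,0,0,3.5],[30.4,30.3,0,0,3.5],[30.4,30.3,0,0,3.5],[30.4,30.3,0,0,3.5],[30.4,30.3,0,0,3.5],[30.4,30.3,0,0,3.5],[30.4,30.3,0,0,3.5],[30.4,30.3,0,0,3.5],[30.4,30.3,0,0,3.5],[30.4,30.3,-5,0,3.5],[30.4,30.3,-10,0,3.5],[30.4,30.3,-12,0,3.5],[30.4,30.3,-12,0,3.5],[30.4,30.3,-12,0,3.5]]}}

```text
clock: 21.65
position: [0.6595, 0.02, 0.1132]
ee_rot: [3.085, 0.566, 0.014]
force: [0.7, -0.2, -0.0]
width: 0.476
```

```bash
python3 - <<'E'
from fit import *
p,d,s=grab('side','d6'); W=cloud('side',d); print(s['position'],s['width'])
cv2.imwrite('pics/d6c.png',cv2.resize(p[130:270,230:400,::-1],None,fx=4,fy=4))
E
```

```text
[0.65949533 0.01999773 0.11323752] 0.4756193013901684
```

View pics/d6c.png

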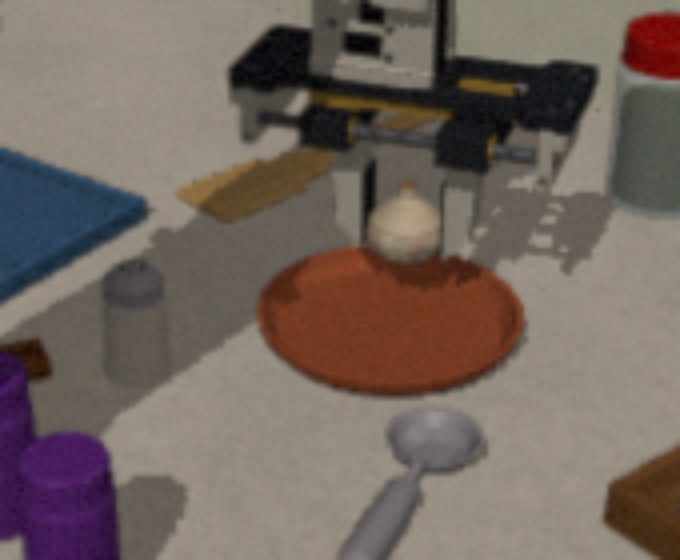

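The garlic is held upright, at (405,225) in the crop above the saucer. Lowering and releasing.

{"fn": "carry_out", "kwargs": {"plan": [[0,0,-1.5,0,3.5],[0,0,-2.7,0,3.5],[0,0,-3.3,0,3.5],[0,0,-3.6,0,3.5],[0,0,-3.6,0,3.5],[0,0,-3.6,0,3.5],[0,0,-3.6,0,4.6],[0,0,-3.6,0,5.2],[0,0,-3.6,0,5.8],[0,0,-3.6,0,5.8],[0,0,-2,0,5.8],[0,0,0,0,5.8],[0,0,5,0,6.5],[0,0,10,0,7.5],[0,0,13,0,7.5],[0,0,13,0,7.5]]}}

```text
clock: 23.3
position: [0.6626, 0.0211, 0.2514]
ee_rot: [3.085, 0.566, 0.033]
force: [0.2, -0.3, -0.4]
width: 0.817
```

```bash
cat > sau.py <<'E'
from fit import *
import sys
for n in ['scene','side']:
    p,d,s=grab(n,sys.argv[1]+n); W=cloud(n,d)
    m=(np.hypot(W[...,0]-.635,W[...,1]-.0113)<.06)&(W[...,2]>.025)&(W[...,2]<.08)
    k,l,st,ce=cv2.connectedComponentsWithStats(m.astype(np.uint8))
    for i in range(1,k):
        q=W[l==i]
        if len(q)>20: t=q[q[:,2]>np.percentile(q[:,2],90)]; print(n,len(q),'mean',q.mean(0).round(3),'top',t.mean(0).round(3))
print(s['position'],s['force'])
E
python3 sau.py s7
```

```text
scene 385 mean [0.664 0.018 0.034] top [0.661 0.019 0.046]
side 200 mean [0.652 0.014 0.035] top [0.657 0.018 0.049]
[0.66141923 0.02078361 0.24825041] [-0.69126448 -0.02112654 -1.67263989]
```

{"fn": "carry_out", "kwargs": {"plan": [[-24.3,-18.1,0,0,7.5],[-24.3,-18.1,0,0,7.5],[-24.3,-18.1,0,0,7.5],[-24.3,-18.1,0,0,7.5],[-24.3,-18.1,0,0,7.5],[-24.3,-18.1,0,0,7.5],[-24.3,-18.1,0,0,7.5],[-24.3,-18.1,0,0,7.5],[-24.3,-18.1,0,0,7.5],[-24.3,-18.1,-5,0,7.5],[-24.3,-18.1,-9,0,7.5],[-24.3,-18.1,-10,0,7.5],[-24.3,-18.1,-10,0,7.5],[-24.3,-18.1,-10,0,7.5]]}}

```text
clock: 24.8
position: [0.4187, -0.1601, 0.147]
ee_rot: [3.084, 0.568, 0.023]
force: [0.4, 0.2, -0.5]
width: 0.817
```

{"fn": "carry_out", "kwargs": {"plan": [[0,0,-3,0,7.5],[0,0,-5.5,0,7.5],[0,0,-7,0,7.5],[0,0,-7.5,0,7.5],[0,0,-7.5,0,7.5],[0,0,-7.5,0,3.5],[0,0,-7.5,0,3.5],[0,0,-7.5,0,3.5],[0,0,-7.5,0,3.5],[0,0,-7.5,0,3.5],[0,0,-7.5,0,3.5],[0,0,-7.5,0,3.5]]}}

```text
clock: 26.0
position: [0.4189, -0.1602, 0.0723]
ee_rot: [3.084, 0.568, 0.023]
force: [-0.6, -0.1, 6.6]
width: 0.481
```

{"fn": "carry_out", "kwargs": {"plan": [[0,0,1,0,3.5],[0,0,4,0,3.5],[0,0,8,0,3.5],[0,0,12,0,3.5],[0,0,16,0,3.5],[0,0,16,0,3.5],[0,0,16,0,3.5]]}}

```text
clock: 26.7
position: [0.419, -0.1604, 0.2334]
ee_rot: [3.083, 0.567, 0.026]
force: [0.0, 0.7, -1.4]
width: 0.479
```

{"fn": "carry_out", "kwargs": {"plan": [[18.9,16.1,0,0,3.5],[18.9,16.1,0,0,3.5],[18.9,16.1,0,0,3.5],[18.9,16.1,0,0,3.5],[18.9,16.1,0,0,3.5],[18.9,16.1,0,0,3.5],[18.9,16.1,0,0,3.5],[18.9,16.1,0,0,3.5],[18.9,16.1,-5,0,3.5],[18.9,16.1,-10,0,3.5],[18.9,16.1,-12,0,3.5],[18.9,16.1,-12,0,3.5],[18.9,16.1,-12,0,3.5]]}}

```text
clock: 28.0
position: [0.6078, -0.0004, 0.114]
ee_rot: [3.083, 0.565, 0.026]
force: [0.8, -0.2, 0.6]
width: 0.482
```

```bash
python3 sau.py s8
```

```text
scene 337 mean [0.618 0.005 0.065] top [0.612 0.012 0.076]
scene 381 mean [0.664 0.019 0.035] top [0.661 0.02  0.047]
side 480 mean [ 0.6   -0.006  0.066] top [ 0.604 -0.006  0.079]
[6.08582956e-01 6.68222571e-05 1.14913256e-01] [ 0.12872623  0.5502398  -0.34137839]
```

{"fn": "carry_out", "kwargs": {"plan": [[0,0,-1.5,0,3.5],[0,0,-2.7,0,3.5],[0,0,-3.3,0,3.5],[0,0,-3.6,0,3.5],[0,0,-3.6,0,3.5],[0,0,-3.6,0,3.5],[0,0,-3.6,0,4.6],[0,0,-3.6,0,5.2],[0,0,-3.6,0,5.8],[0,0,-3.6,0,5.8],[0,0,-2,0,5.8],[0,0,0,0,5.8],[0,0,5,0,6.5],[0,0,10,0,7.5],[0,0,13,0,7.5],[0,0,13,0,7.5]]}}

```text
clock: 29.7
position: [0.6112, 0.0008, 0.2506]
ee_rot: [3.081, 0.565, 0.044]
force: [0.5, 0.6, -0.7]
width: 0.815
```

```bash
python3 sau.py s9; python3 -c "
import cv2;i=cv2.imread('pics/s9scene.png');cv2.imwrite('pics/s9c.png',cv2.resize(i[180:360,60:340],None,fx=2.8,fy=2.8))"
```

```text
scene 349 mean [ 0.613 -0.002  0.035] top [ 0.609 -0.001  0.047]
scene 387 mean [0.665 0.018 0.035] top [0.662 0.019 0.047]
side 408 mean [0.625 0.003 0.035] top [0.632 0.008 0.049]
[6.10020660e-01 4.63182584e-04 2.47835801e-01] [ 0.68587483  0.13864923 -0.22789281]
```

View pics/s9c.png

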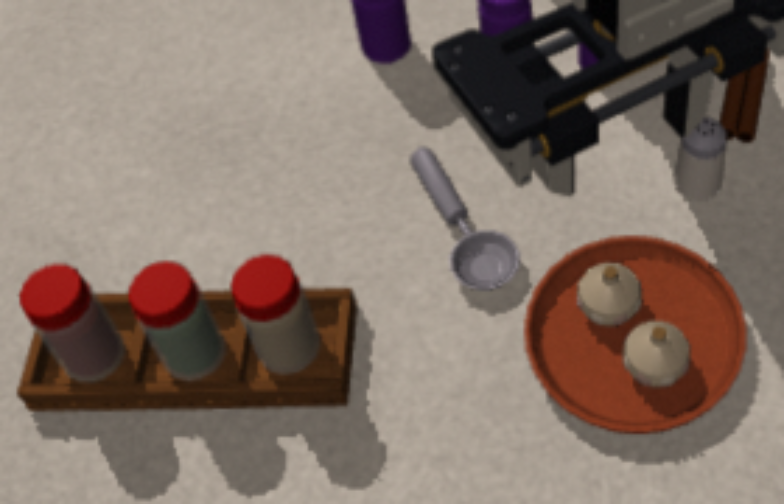

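Both garlic bulbs sit upright side by side in the saucer, at (610,290) and (658,350) in the crop, and the three jars stand upright in the rack. Next the quill.

{"fn": "carry_out", "kwargs": {"plan": [[-17.1,16.1,0,2.337,7.2],[-17.1,16.1,0,2.337,7.2],[-17.1,16.1,0,2.337,7.2],[-17.1,16.1,0,2.337,7.2],[-17.1,16.1,0,2.337,7.2],[-17.1,16.1,0,2.337,7.2],[-17.1,16.1,0,2.337,7.2],[-17.1,16.1,0,2.337,7.2],[-17.1,16.1,0,2.337,7.2],[-17.1,16.1,0,2.337,7.2],[-17.1,16.1,0,2.337,7.2],[-17.1,16.1,0,2.337,7.2],[-17.1,16.1,0,2.337,7.2],[-17.1,16.1,0,2.337,7.2],[-17.1,16.1,0,2.337,7.2],[-17.1,16.1,0,2.337,7.2],[-17.1,16.1,0,2.337,7.2],[-17.1,16.1,0,2.337,7.2],[-17.1,16.1,0,2.337,7.2]], "squeeze": 6}}

```text
clock: 31.7
position: [0.4378, 0.161, 0.2454]
ee_rot: [-0.688, -3.048, -0.024]
force: [0.3, 0.5, -0.2]
width: 0.783
```

```bash
python3 - <<'E'
from fit import *
p,d,s=grab('wrist','w10');R=cv2.Rodrigues(np.array(s['ee_rot']))[0];print(s['position'],'jaw deg',np.degrees(np.arctan2(R[1,1],R[0,1])),'tilt',np.degrees(np.arccos(-R[2,2])),s['joints'].round(2))
W=cloud('wrist',d,s); run('wrist',W,p)
E
```

```text
[0.43779457 0.16104234 0.24540146] jaw deg 64.56358391536106 tilt 1.2980043484523498 [ 0.38  0.44 -1.08  1.94  0.43  1.02  0.23]
wrist purp1 1922 minenc [373.3, 49.4] 20.5 med [0.373 0.052 0.086] zmax 0.088
wrist purp2 1798 minenc [353.4, -28.8] 20.9 med [ 0.353 -0.026  0.086] zmax 0.088
wrist salt 237 minenc [515.8, 91.5] 15.2 med [0.517 0.091 0.067] zmax 0.069
wrist quill 2617 rect [434.8 153.8] [30.4 96.7] 64.8 zmax 0.017 top [0.431 0.156 0.017]
wrist saucer 79 rect [564.4  33.4] [50.   4.9] 73.5 zmax 0.019 ((566.6727294921875, 32.684791564941406), 25.02256965637207)
wrist dish 1741 rect [545.6 278. ] [ 99.6 135.9] 4.9 zmax 0.017 ((546.1673583984375, 277.8482666015625), 83.05921936035156)
```

View pics/w10.png

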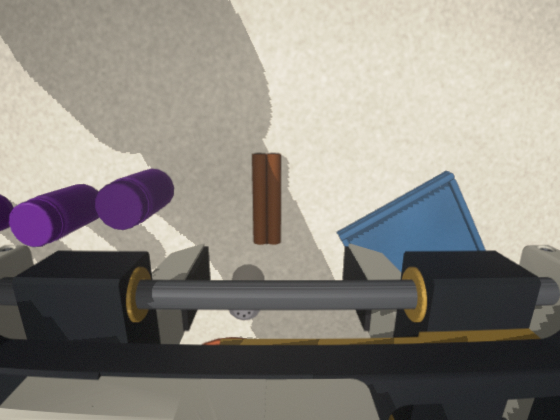

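Quill at (267,198) is parallel to the pads and deliberately offset from the jaw centre, so the gripper body clears the purple jar. Descending.

{"fn": "carry_out", "kwargs": {"plan": [[0.1,0.1,-5,0,7.2],[0.1,0.1,-10,0,7.2],[0.1,0.1,-13,0,7.2],[0.1,0.1,-15,0,7.2],[0.1,0.1,-16.5,0,7.2],[0.1,0.1,-17.4,0,7.2],[0.1,0.1,-17.4,0,7.2],[0.1,0.1,-17.4,0,7.2]]}}

```text
clock: 32.55
position: [0.4391, 0.1624, 0.0721]
ee_rot: [-0.688, -3.049, -0.024]
force: [0.5, 1.1, 0.8]
width: 0.783
```

{"fn": "carry_out", "kwargs": {"plan": [[0,0,0,0,5],[0,0,0,0,3.5],[0,0,0,0,2.5],[0,0,0,0,2],[0,0,0,0,2],[0,0,0,0,2],[0,0,0,0,2],[0,0,0,0,2],[0,0,0,0,2]]}}

```text
clock: 33.45
position: [0.4391, 0.1623, 0.0721]
ee_rot: [-0.688, -3.049, -0.024]
force: [0.3, -0.8, 0.6]
width: 0.323
```

{"fn": "carry_out", "kwargs": {"plan": [[0,0,2,0,2],[0,0,6,0,2],[0,0,10,0,2],[0,0,12,0,2],[12.85,11.75,12,0,2],[12.85,11.75,12,0,2],[12.85,11.75,12,0,2],[12.85,11.75,12,0,2],[12.85,11.75,12,0,2],[12.85,11.75,12,0,2],[12.85,11.75,8,0,2],[12.85,11.75,4,0,2],[12.85,11.75,4,0,2],[12.85,11.75,4,0,2]]}}

```text
clock: 34.85
position: [0.567, 0.2791, 0.1126]
ee_rot: [-0.687, -3.048, -0.023]
force: [-0.6, -0.6, 0.4]
width: 0.329
```

```bash
python3 - <<'E'
from fit import *
p,d,s=grab('side','d11');R=cv2.Rodrigues(np.array(s['ee_rot']))[0];print(s['position'],'jaw deg',np.degrees(np.arctan2(R[1,1],R[0,1])),'tilt',np.degrees(np.arccos(-R[2,2])),s['joints'].round(2),s['width'])
cv2.imwrite('pics/d11c.png',cv2.resize(p[90:250,140:340,::-1],None,fx=3.5,fy=3.5))
E
```

```text
[0.56700218 0.27912736 0.11261105] jaw deg 64.57825663875306 tilt 1.2764894541323348 [-0.    0.8  -0.85  1.68  0.67  0.98  0.04] 0.32880862494286234
```

View pics/d11c.png

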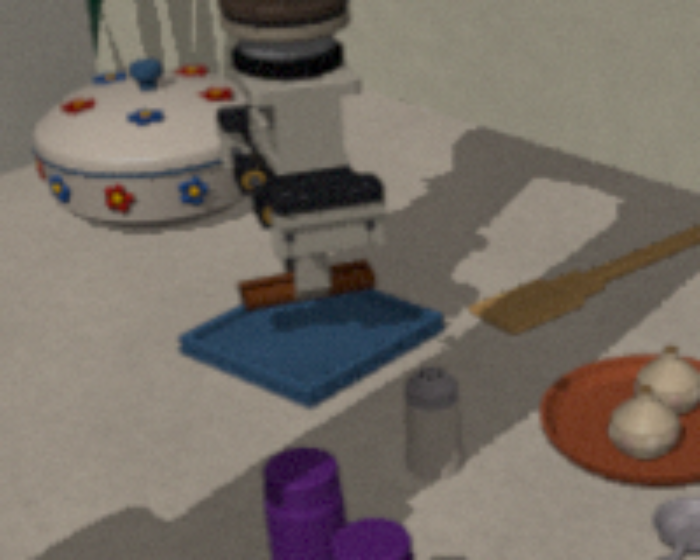

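The quill is held level above the dish. Before lowering, I'll check the pot's clearance numerically.

```bash
python3 - <<'E'
from h import *
for n in ['scene','side']:
    z=np.load(f'pics/{n}0.npz');W=cloud(n,z['d'])
    m=(W[...,1]>.36)&(W[...,1]<.8)&(W[...,0]>.35)&(W[...,0]<.8)&(W[...,2]>.03)&(W[...,2]<.2)
    q=W[m];e=np.array([[.574,.382],[.64,.35]])
    print(n,m.sum(),np.percentile(q,[0,1],axis=0).round(3).tolist(),[np.hypot(*(q[:,:2]-c).T).min().round(3) for c in e])
E
```

```text
scene 3745 [[0.557, 0.493, 0.03], [0.566, 0.496, 0.032]] [np.float64(0.127), np.float64(0.143)]
side 2339 [[0.554, 0.491, 0.03], [0.557, 0.494, 0.032]] [np.float64(0.124), np.float64(0.141)]
```

{"fn": "carry_out", "kwargs": {"plan": [[0,0,-1.5,0,2],[0,0,-2.5,0,2],[0,0,-3,0,2],[0,0,-3.3,0,2],[0,0,-3.3,0,2],[0,0,-3.3,0,2],[0,0,-3.3,0,3.2],[0,0,-3.3,0,3.8],[0,0,-3.3,0,4.4],[0,0,-3.3,0,4.4],[0,0,-1,0,4.4],[0,0,3,0,4.4],[0,0,8,0,5],[0,0,13,0,5],[-5,-5,18,0,5],[-8,-10,18,0,5],[-10,-14,18,0,5],[-10,-14,18,0,5]]}}

```text
clock: 36.7
position: [0.4661, 0.1378, 0.2941]
ee_rot: [-0.689, -3.05, -0.022]
force: [0.6, -1.0, 0.1]
width: 0.548
```

```bash
python3 sau.py s12; python3 - <<'E'
from fit import *
for n in ['scene','side']:
    z=np.load(f'pics/s12{n}.npz');W=cloud(n,z['d'])
    H=cv2.cvtColor(z['p'],cv2.COLOR_RGB2HSV)
    m=(abs(W[...,0]-.5675)<.07)&(abs(W[...,1]-.28)<.07)&(W[...,2]>.009)&(W[...,2]<.06)&~((H[...,0]>90)&(H[...,0]<130))
    q=W[m];R=cv2.minAreaRect((q[:,:2]*1000).astype(np.float32));print(n,'quill',m.sum(),R,np.percentile(q[:,2],[2,50,98]).round(4))
    a=np.c_[q[:,:2],np.ones(len(q))][q[:,2]>.015];b=q[q[:,2]>.015][:,2]
    print('plane slope',np.linalg.lstsq(a,b,rcond=None)[0].round(3))
    for c in [(.576,-.358),(.5875,-.289),(.595,-.224)]:
        r=(np.hypot(W[...,0]-c[0],W[...,1]-c[1])<.035)&(W[...,2]<.12)&(W[...,2]>.086); print('jar',circ(W[r][:,:2]),np.nanpercentile(W[r][:,2],95).round(3))
    r=(np.hypot(W[...,0]-.512,W[...,1]-.091)<.035)&(W[...,2]>.055)&(W[...,2]<.08);print('salt',r.sum(),circ(W[r][:,:2]) if r.any() else '')
E
```

```text
scene 349 mean [ 0.613 -0.002  0.034] top [ 0.609 -0.001  0.047]
scene 389 mean [0.665 0.018 0.034] top [0.662 0.02  0.046]
side 407 mean [0.625 0.003 0.035] top [0.633 0.009 0.048]
[0.46465141 0.13352318 0.29371285] [-3.5652241  -2.83905905 -1.35149186]
scene quill 531 ((574.0759887695312, 285.5752258300781), (76.31562805175781, 98.69859313964844), 42.92502212524414) [0.0124 0.02   0.023 ]
plane slope [0.01  0.036 0.004]
jar ((576.5078735351562, -357.4963073730469), 21.160247802734375) 0.094
jar ((588.3004760742188, -287.26776123046875), 20.95707130432129) 0.094
jar ((596.03173828125, -222.83892822265625), 20.324996948242188) 0.094
salt 168 ((513.5064697265625, 92.25320434570312), 16.66996192932129)
side quill 318 ((560.5100708007812, 300.0894775390625), (70.67454528808594, 134.2504119873047), 52.06997299194336) [0.0115 0.0211 0.0245]
plane slope [ 0.04   0.05  -0.015]
jar ((575.7914428710938, -359.9317321777344), 21.664371490478516) 0.095
jar ((588.0712280273438, -288.85198974609375), 21.12395477294922) 0.096
jar ((594.4701538085938, -223.58021545410156), 20.92559814453125) 0.095
salt 131 ((510.94757080078125, 91.35093688964844), 16.277395248413086)
```

View pics/s12scene.png

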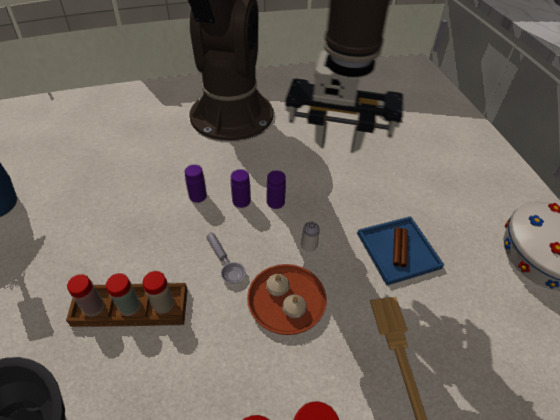

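Everything is in place: quill inside the dish at (401,247) with its top at 23 mm (7 mm floor + 16 mm thickness, so flat), garlic in the saucer, three jars in the rack, salt upright. Handing in.

{"fn": "carry_out", "kwargs": {"plan": [[0,0,0,0,5],[0,0,0,0,5],[0,0,0,0,5],[0,0,0,0,5],[0,0,0,0,5]]}}

```text
clock: 37.3
position: [0.4663, 0.1363, 0.2937]
ee_rot: [-0.693, -3.049, -0.02]
force: [-0.6, 0.4, -0.6]
width: 0.547
```

```bash
python3 -c "
from cell import arm
print(arm.sign_off(), arm.observe()['clock'])"
```

```text
the job is handed in; nothing more can be done
the job is handed in; nothing more can be done
```

I put both loose jars in the empty rack bays, both garlic bulbs in the saucer and the quill in the dish, then handed the job in at about 37 s. The hand-in gives no verdict.

- **Jars:** I lowered each one until it touched the bay floor (about 8 N) before letting go. In the last pictures all three caps are level at 94–96 mm and within about 6 mm of their bay centres.
- **Garlic:** the scene camera puts the bulbs about 27–30 mm from the saucer's centre, side by side and upright. The side camera saw them as one blob, so it gave no separate check.
- **Quill:** it lies inside the dish with its top at 23–24 mm, which matches the 7 mm floor plus 16 mm thickness. The automatic outline and slope fits for it were unreliable because they also picked up the dish rim, so I judged "flat" from that height and the picture.
- **Bystanders:** the salt shaker is still upright where it started, and the purple jars look untouched in the last picture. The arm ended clear of everything.

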